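Open the coaxial dosing valve and start the run

ROBOT

A 7-joint arm with a two-finger parallel gripper is mounted at the origin on a cart in front of the work surface, level with it; the furniture and walls round the work are solid. World frame = base frame: x ahead of the robot, y to its left, z up, the work surface at z = 0. Lengths are in mm, angles in rad, forces in N, time in s.
With the tool pointing down it reaches from about 400 to 925 mm from the base axis. Payload 4.1 kg.
Tool frame: the origin (TCP) lies at the very end of the fingers, on their centre line; the grasp point (between the pads) lies 19 mm behind it; z points along the fingers, y is the line along which they close (so a half turn about z gives the same grasp; the last joint's range is limited). The gripper opens to 85 mm and grips with 20 to 120 N. Pads are 22 mm wide; open, the fingers measure 114 mm over their backs; the gripper's body (76 mm by 85 mm) begins 54 mm behind the grasp point. The pads swing forward as they close: fully open they stand 13 mm farther back than shut.
Start: joints at [1.181, 0.398, 0.045, 1.537, -0.019, 1.207, -0.051], TCP at [186.404, -622.734, 231.347] pointing down, gripper open.
Joint ranges: [-2.82, 2.82], [-0.49, 2.23], [-1.37, 1.46], [0, 2.46], [-1.36, 4.5], [0.23, 2], [-2.94, 2.94]. Speed limits (rad/s): [2.57, 2.57, 3.14, 3.14, 3.14, 3.14, 3.14].

INTERFACE

Orientations are given as a rotation vector (axis times angle).
In Python, from workcell import bot, vision gives the robot as it stands.
- The arm moves only by the tool arm_command, never from a script. Its argument "targets" is text: rows parted by semicolons, each of 6 numbers parted by spaces: the shift along the world's x, y, z in units of 60 mm (1.0 is 60 mm), then the turn, a rotation vector about the world's x, y, z in rad. In form: x y z ax ay az; .... A call has exactly 8 rows; each row shifts and turns the commanded pose from where the row before left it; what a row does not reach is not made up. A row lasts 1/8 s, in which the tool goes at most 62.5 mm and 10.7 degrees, less where a joint would pass 70% of its speed; a pose out of reach is approached as far as the arm can. A call is refused whole if a number of a shift passes 1 or a number of a turn 0.188, either way. A call with a gripper value outside its range is refused whole. "gripper" is the finger opening in mm, from 0 to 85.4, set as the call begins (left out, the last holds). The fingers move at their own pace and stop on an object; the grip force is fixed at half the most. Time passes only in rows, so rows that do not move let the fingers close, or fill a call up. It gives the time, the measured TCP pose, the force, the opening and the grip force at its end, in the units of the state.
- bot.read_state(): the state, without advancing time (a new reading comes with each control period).
- vision.get_image(name): name is "scene" or "top" or "wrist"; returns the picture (420x560x3 uint8, blue, green, red); there is no depth.
- vision.camera_params(name): a dict with "fx", "fy", "cx", "cy" (pixels), "k1" (the pictures are not rectified: a ray, as slopes to the right and down, at radius r is drawn at 1 + k1 r^2 times it, then the intrinsics apply), "R" (3x3) and "t" (3): a world point X has camera coordinates R X + t. Camera axes: x right, y down, z forward; pixel columns grow to the right and rows downward; lengths in mm; the calibration is good to about 2 mm. A picture is of the moment at which its call begins: read the wrist's pose just before it. camera_params takes no time and is no camera call; for the wrist camera it gives the pose at the moment of the call.
- bot.sign_off(): hands the job in; it is judged then, once.
The state is a dict: "clock": time; "qpos": joint angles; "joint_velocities": joint speeds; "tau": joint torques, N m; "eef_pos": TCP position; "orientation": TCP orientation; "contact_force": force on the tool from outside, world axes, zero at the start; "wrist_torque": the same for the moment, N m; "opening": finger opening in mm; "grasp_force": force on a finger pad.
Only numpy, scipy, OpenCV 4.12 (cv2) and the standard library are available. Lean on these libraries where they do the work, as an engineer would, in place of code of your own. Each camera call takes 0.05 s, during which the arm holds its last target. There are 200 camera calls.

TASK

The gas-dosing console on the bench has a coaxial valve. Turn its outer shut-off ring, the one with three bar handles, counter-clockwise (as you face the panel) until it comes up against its open stop - feel for the stop and do not force it - while the fine-dosing knob in the middle of the ring keeps its setting. Then press the round start button on the same panel fully down and let it come back up; leave the vial and the petri dish next to the console alone.

Things in the scene. Friction and masses are not known exactly. Their poses are not given: they have to be found in the camera images.
- console: Grey wedge-shaped bench box with black end cheeks, fixed: 218 mm wide, 128 mm deep, 45 mm high in front, 137 mm at the rear, on feet. Origin: middle of its footprint on the bench; x to its rear, y to its left, z up. Its front (-x) looks over the bench edge, to the robot's left. Its top is an aluminium panel sloped 36 degrees down to the front; it carries all controls.
- valve_axis (a point): Where the common axis of the two valve knobs meets the panel face. x uphill along the panel, y to the panel's left, z straight out of it along the axis; heights are along this z. Outer shut-off ring: dark hub 60 mm across, up to height 26 mm, opens counter-clockwise seen from in front (right-handed about z), rigid open stop 120 to 220 degrees from the start. Stays where left.
- bar_level (a point): Point on the valve axis at height 15 mm, the level of the outer ring's three identical bar handles: 9 mm thick, lying parallel to the panel, 120 degrees apart, with black ball ends 15 mm thick (height 7.5 to 22.5) reaching radius 60 mm. At which angle they stand differs each time and is not reported: see or feel it. A push of 1 to 5 N at the bars turns the ring. Axes as valve_axis.
- guard_bar (a point): Middle of the fixed guard bar, steel, 8 mm thick, 36 mm above the panel, 36 mm uphill of the valve axis, parallel to y, with legs 64 mm to either side. The ring's bars pass under it, a finger does not: bars can be pushed only on the downhill half of the ring, so another bar has to be taken when one nears the guard. Axes as valve_axis.
- knob_mark (a point): End of the white line on top of the inner fine-dosing knob, 18 mm from the axis and 53 mm above the panel. The knob is black and fluted, 42 mm across on a 47 mm graduated skirt, at heights 27 to 53 mm, concentric with the ring; the lightest touch turns it. Its setting differs each time and must be kept.
- indicator (a joint): Angle (rad) of the small black pointer on the white dial (44 mm across, pointer 9 mm above the panel) at the panel's upper right, the valve's position indicator: 0 at the rest mark (pointing uphill), 0.60 (clockwise) at the open mark with the ring at its open stop. The ring moves it only over the last 0.25 rad before the stop; a spring returns it when the ring is turned back.
- start_button_top (a point): Middle of the top of the start button, a plain metal push button 25 mm across in a round housing 41 mm across at the panel's lower right. Moves with it. Axes as valve_axis: z out of the panel, against the push. The top stands 19 mm above the panel and goes down 6 mm to a hard end, still 3 mm proud of the housing; fully down takes about 5 N.
- start_button (a joint): How far the start button is pressed (m): 0 released, 0.006 fully down, springs back.
- vial: Small standing sample vial with black cap and white hose tip, 28 mm across, 73 mm high, loose, beside the left end of the console. Origin under its middle.
- petri_dish: Clear petri dish, 46 mm across, 12 mm high, loose, behind the console. Origin under its middle.

How it is judged (in metres and radians):
On the way, in this order (a step that is already met when the one before it is completed fails the run):
1. the shut-off ring is turned up to its open stop: the indicator stands at the open mark (value of joint indicator above 0.48 rad), for 0.2 s.
2. the start button is pressed fully down (value of joint start_button above 0.0052 m), for 0.05 s.
At the end, for the whole second after the job is handed in: The ring stands at its open stop (indicator above 0.48 rad, that is the ring within about 0.07 rad of the stop), the start button was pressed fully down after that and is released, the fine-dosing knob is where it was (its mark within 3 mm), vial and petri dish within 20 mm of where they stood (value of joint indicator above 0.48 rad and value of joint start_button below 0.001 m and distance of knob_mark from where it was at the start of the episode below 0.003 m and distance of each of vial, petri_dish from where it was at the start of the episode below 0.02 m); the robot touches nothing.
It fails at once if the fine-dosing knob is turned (its mark moves more than 3 mm) (distance of knob_mark from where it was at the start of the episode above 0.003 m).
It fails at once if the console or its controls are forced: more than 40 N from the fingers (contact force between the fingers and console above 40 N).
It fails at once if the vial or the petri dish is knocked away (distance of any of vial, petri_dish from where it was at the start of the episode above 0.02 m).
It also fails if it takes over 72 s, if anything falls off the work surface, if the arm or the gripper's body presses on something with over 40 N, if the wrist force passes 120 N, or if a joint passes its speed limit or range.

## Working session

There is one attempt and no reset: what is moved stays moved. The work goes in short steps, Python scripts to look and compute and a tool call to move; the robot and the scene stay as the last step left them, time stands still between calls to the robot, and variables do not carry over. Pictures are saved under pics/ and viewed, at most 10 in all, crops included, and the job is handed in when it is done.

Besides the shell and the picture viewer there is one more tool, called after "Emit:" as a command line: name --argument value ..., lists and objects as JSON in quotes. arm_command: Moves the arm, as the interface text tells. Its arguments: {"type":"object","properties":{"targets":{"type":"string"},"gripper":{"type":"number"}},"required":["targets"]}

```bash
mkdir -p pics; ls
python3 - <<'E'
from workcell import bot, vision
import cv2, numpy as np
print(bot.read_state())
ims=[vision.get_image(n) for n in("scene","top")]
for n,i in zip(("scene","top"),ims):
    cv2.imwrite(f"pics/{n}0.png",i); print(n,vision.camera_params(n))
E
```

```text
pics
{'clock': 0.0, 'qpos': array([ 1.18105001,  0.39918602,  0.04500352,  1.53789978, -0.01872177,
        1.20689105, -0.0507166 ]), 'joint_velocities': array([ 4.23257967e-04, -3.67900735e-04,  1.09811564e-04,  9.76245980e-05,
        2.32981538e-03,  4.91939210e-04, -2.93231389e-04]), 'tau': array([-4.85374608e-05, -4.75136554e+01,  1.36431981e+00, -2.54218286e+01,
        1.14409320e-02,  9.46786080e-03,  2.87373858e-08]), 'eef_pos': array([ 186.193751  , -622.0906491 ,  230.25790594]), 'orientation': array([-3.10652431e+00, -4.54996688e-01,  6.06622312e-04]), 'contact_force': array([ 0.29552418,  0.30353975, -0.02889459]), 'wrist_torque': array([-0.06689221, -0.02357338,  0.02091043]), 'grasp_force': 0.0, 'opening': 85.21745343879712}
scene {'fx': 412.1636967368646, 'fy': 412.1636967368646, 'cx': 282.90424676253474, 'cy': 202.92485233331988, 'k1': -0.06752125888591574, 'R': array([[ 0.81728178, -0.57614375,  0.0104343 ],
       [-0.45094088, -0.65074038, -0.6108922 ],
       [ 0.35875174,  0.49456581, -0.79164502]]), 't': array([-670.90395455,  201.65202059,  803.55759142])}
top {'fx': 494.4512437102564, 'fy': 494.4512437102564, 'cx': 282.16541462255805, 'cy': 210.82007288975495, 'k1': 0.05265192564986841, 'R': array([[-0.00530367, -0.99996135, -0.00701172],
       [-0.99830493,  0.00570102, -0.0579203 ],
       [ 0.05795803,  0.00669265, -0.99829659]]), 't': array([-212.3927244 ,  635.48948586,  926.67239885])}
```

View pics/scene0.png

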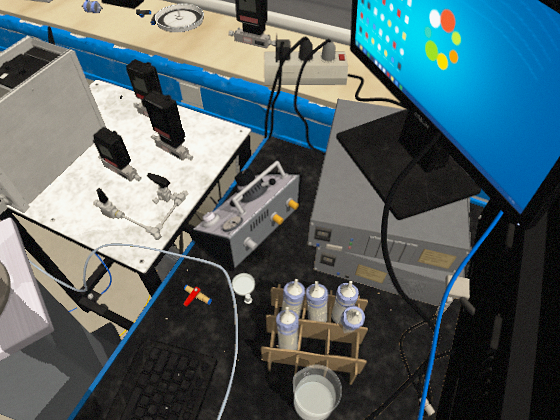

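View pics/top0.png

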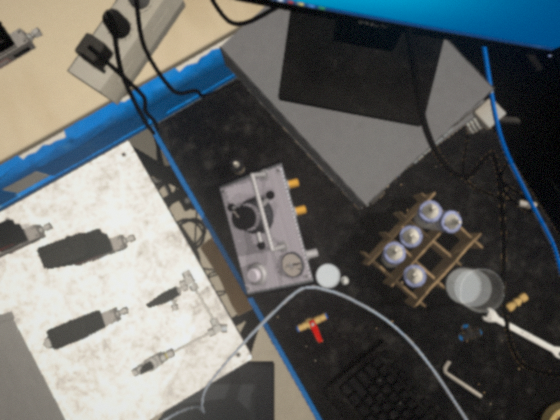

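The scene view shows the console from behind at about (250,215). The top view shows it at cols 220-310, rows 165-295: ring near (248,213), guard bar (264,212), button (256,273), dial (291,264), vial (237,163) and dish (327,275). I'll enlarge it.

Run:
```python
import cv2, numpy as np
t=cv2.imread("pics/top0.png")[155:305,205:345]; s=cv2.imread("pics/scene0.png")[150:270,180:310]
a=cv2.resize(t,None,fx=4,fy=4,interpolation=cv2.INTER_CUBIC)[:600,:560]
cv2.imwrite("pics/topc.png",a)
```

```text
(no output)
```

View pics/topc.png

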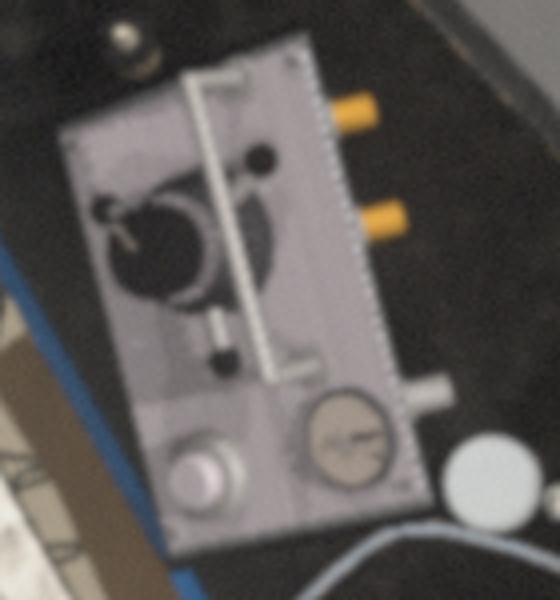

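The crop shows ball ends at about (105,208), (260,160) and (223,363), guard bar ends at (192,75) and (268,378), the button top at (197,478), the dial at (348,438), and panel corners at (65,135), (303,38), (430,500) and (172,553).

```bash
cat > h.py <<'E'
import numpy as np, cv2
from scipy.optimize import least_squares
from scipy.spatial.transform import Rotation as Ro
def proj(c,X):
    P=np.atleast_2d(X)@np.array(c["R"]).T+c["t"]; s=P[:,:2]/P[:,2:]
    s=s*(1+c["k1"]*(s**2).sum(1,keepdims=True))
    return s*[c["fx"],c["fy"]]+[c["cx"],c["cy"]]
def ray(c,px):
    d=(np.atleast_2d(px)-[c["cx"],c["cy"]])/[c["fx"],c["fy"]]; s=d.copy()
    for _ in range(20): s=d/(1+c["k1"]*(s**2).sum(1,keepdims=True))
    R=np.array(c["R"]); D=np.c_[s,np.ones(len(s))]@R
    return -R.T@c["t"], D/np.linalg.norm(D,axis=1,keepdims=True)
def plane(c,px,p0,n):
    o,D=ray(c,px); return o+D*(((p0-o)@n)/(D@n))[:,None]
A=np.deg2rad(36)
def frames(p): # console x,y,yaw -> Rc, panel Rp (x uphill,y left,z out), panel front-edge midpoint
    Rc=Ro.from_euler('z',p[2]).as_matrix()
    Rp=Rc@np.array([[np.cos(A),0,-np.sin(A)],[0,1,0],[np.sin(A),0,np.cos(A)]])
    return Rc,Rp,np.array([p[0],p[1],0])+Rc@[-64,0,45]
E
python3 - <<'E'
from h import *
from workcell import vision
c=vision.camera_params("top")
f=lambda a:np.array(a,float)/4+[205,155]
cor=f([(65,135),(303,38),(430,500),(172,553)])
M=np.array([[-64,109,45],[64,109,137],[64,-109,137],[-64,-109,45]])
r=least_squares(lambda p:(proj(c,M@Ro.from_euler('z',p[2]).as_matrix().T+[p[0],p[1],0])-cor).ravel(),[600,-150,-1.4])
print(r.x,r.fun)
Rc,Rp,e=frames(r.x); n=Rp[:,2]
def loc(px,h): return (plane(c,f(px),e+n*h,n)-e)@Rp
print("balls",loc([(105,208),(260,160),(223,363)],15))
print("guard",loc([(192,75),(268,378)],40))
print("button",loc([(197,478)],19),"dial",loc([(348,438)],9),"knob",loc([(157,250)],53))
print(Rp,e)
E
```

```text
[ 593.67921603 -183.50656774   -1.31117751] [-5.0315777  -4.32256403  1.54888676 -6.09702699  4.38068674  4.78533398
 -1.61327027  5.36257406]
balls [[ 34.46611146  58.0126277   15.        ]
 [124.60295948  55.58125245  15.        ]
 [ 76.87536115 -22.67624836  15.        ]]
guard [[120.76282144  95.24762622  40.        ]
 [117.93520011 -33.48398163  40.        ]]
button [[ 49.31972487 -68.13640242  19.        ]] dial [[126.57868939 -66.70914178   9.        ]] knob [[89.22171522 29.65012852 53.        ]]
[[ 0.2076845   0.9664879  -0.15089162]
 [-0.78190514  0.25671216  0.56808734]
 [ 0.58778525  0.          0.80901699]] [ 577.24963772 -121.65134196   45.        ]
```

Emit:
arm_command --targets "0.43 0.57 0.15 0 0 0;0.43 0.57 0.15 0 0 0;0.43 0.57 0.15 0 0 0;0.43 0.57 0.15 0 0 0;0.43 0.57 0.15 0 0 0;0.43 0.57 0.15 0 0 0;0.43 0.57 0.15 0 0 0;0.43 0.57 0.15 0 0 0" --gripper 0

```text
clock: 1.1
eef_pos: [393.2, -347.8, 303.3]
orientation: [-3.108, -0.455, 0.001]
contact_force: [0.4, 0.1, -0.4]
opening: -0.1
grasp_force: 0.0
```

Emit:
arm_command --targets "0.43 0.57 -0.12 -0.076 -0.02 0;0.43 0.57 -0.12 -0.076 -0.02 0;0.43 0.57 -0.12 -0.076 -0.02 0;0.43 0.57 -0.12 -0.076 -0.02 0;0.43 0.57 -0.12 -0.076 -0.02 0;0.43 0.57 -0.12 -0.076 -0.02 0;0.43 0.57 -0.12 -0.076 -0.02 0;0.43 0.57 -0.12 -0.076 -0.02 0"

```text
clock: 2.1
eef_pos: [599.8, -74.6, 245.5]
orientation: [2.486, 0.364, 0.092]
contact_force: [0.4, -0.7, 0.4]
opening: 0.1
grasp_force: 0.0
```

Run:
```python
from h import *
from workcell import bot, vision
import pickle
s=bot.read_state();print(s["clock"],s["eef_pos"],Ro.from_rotvec(s["orientation"]).as_matrix(),s["qpos"],s["contact_force"])
c=vision.camera_params("wrist"); im=vision.get_image("wrist"); cv2.imwrite("pics/w1.png",im); pickle.dump(c,open("w1.pkl","wb"))
print(-np.array(c["R"]).T@c["t"],c)
cv2.imwrite("pics/scene1.png",vision.get_image("scene"))
```

```text
2.1 [599.78365734 -74.55220773 245.51702185] [[ 0.9596719   0.23737521  0.15060826]
 [ 0.28045715 -0.77157744 -0.57097463]
 [-0.01932929  0.59018748 -0.80703477]] [ 0.09589797  0.31351574 -0.4679041   1.80143561  0.81646163  1.26273494
 -1.98010787] [ 0.4112816  -0.70249929  0.39035809]
[645.46812023  25.14429538 358.27101881] {'fx': 308.70406721927003, 'fy': 308.70406721927003, 'cx': 273.7313177661346, 'cy': 213.35119562513592, 'k1': -0.048806239000193936, 'R': array([[ 0.23643814, -0.77185755,  0.59019736],
       [-0.96450381, -0.11292517,  0.23870546],
       [-0.11759848, -0.62568668, -0.77115937]]), 't': array([-344.65607512,  539.8746375 ,  367.92257122])}
```

View pics/w1.png

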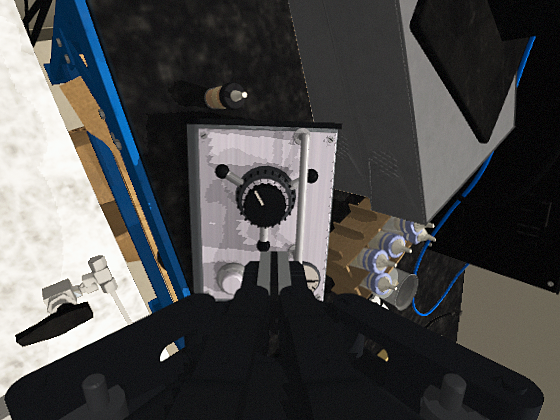

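The wrist view shows ball ends at about (221,172), (312,177) and (263,246), the knob at (265,204), and the guard bar at column 303, rows 133-262. The panel's left corners are at (190,125) and (338,125). I'll zoom in for accuracy.

Run:
```python
import cv2
t=cv2.imread("pics/w1.png")[115:305,180:345]
cv2.imwrite("pics/w1c.png",cv2.resize(t,None,fx=3.15,fy=3.15,interpolation=cv2.INTER_CUBIC)[:600])
```

```text
(no output)
```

View pics/w1c.png

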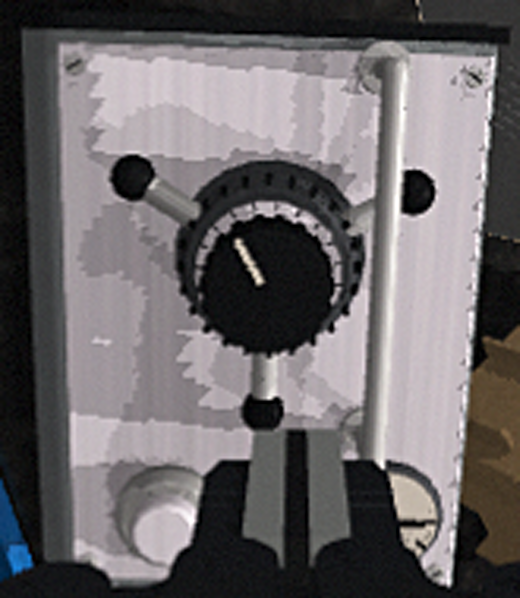

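```bash
cat > fit.py <<'E'
from h import *
from workcell import vision
import pickle
ct=vision.camera_params("top"); cw=pickle.load(open("w1.pkl","rb"))
ft=lambda a:np.array(a,float)/4+[205,155]
fw=lambda a:np.array(a,float)/3.15+[180,115]
T=ft([(105,208),(260,160),(223,363),(157,250),(192,75),(268,378),(197,478)])
W=fw([(131,177),(416,192),(263,414),(266,282),(393,60),(165,537)])
def pts(q):
    Rc,Rp,e=frames(q); a=np.array([q[3],q[4],0]); 
    L=[a+[52.5*np.cos(q[5]+k),52.5*np.sin(q[5]+k),15] for k in np.deg2rad([0,-120,120])]
    L+=[a+[0,0,53],a+[36,64,36],a+[36,-64,36],[q[6],q[7],19]]
    return np.array(L)@Rp.T+e,Rc,Rp,e
def fun(q):
    P=pts(q)[0]
    return np.r_[(proj(ct,P)-T).ravel(),(proj(cw,P[[0,1,2,3,4,6]])-W).ravel(),(q[6]-q[3]+32)/1e6]
r=least_squares(fun,[594,-183,-1.31,79,30.5,2.58,49,-68],loss="soft_l1")
if __name__=="__main__":
    q=r.x; P,Rc,Rp,e=pts(q)
    print(np.round(q,2),np.rad2deg(q[5])); print(np.round(fun(q)[:-1].reshape(-1,2),1))
    print("axis",e+Rp@[q[3],q[4],0],"button top",P[6]); print(Rp)
    print("tool cam check tcp proj")
E
python3 fit.py
```

```text
[ 260.64 -273.94   -1.31   75.47  375.92    2.6    41.75  275.51] 148.80733295833548
[[ 0.2 -0. ]
 [ 0.4 -0.3]
 [ 0.5 -0.8]
 [-4.3  0.7]
 [-0.6  1.2]
 [ 0.2 -0.3]
 [-1.4  1. ]
 [ 0.4 -0.9]
 [-1.  -0.9]
 [-0.3 -1.7]
 [ 0.   2.4]
 [ 0.9  2.5]
 [ 0.5 -0.4]]
axis [ 623.56506811 -175.90235133   89.35781914] button top [ 516.69373063 -164.133864     84.90969005]
[[ 0.20486051  0.96740832 -0.14883988]
 [-0.78264977  0.25322152  0.56862834]
 [ 0.58778525  0.          0.80901699]]
tool cam check tcp proj
```

Run:
```python
from fit import *
t=np.array([599.78,-74.55,245.52]); R=np.array([[.9596719,.23737521,.15060826],[.28045715,-.77157744,-.57097463],[-.01932929,.59018748,-.80703477]])
for z in (0,-10,-20,-30,-40,-54,-73):
    print(z,[np.round((proj(cw,t+R@[x,y,z])-[180,115])[0]*3.15).tolist() for x,y in((0,0),(11,0),(11,-15),(11,15),(11,-30),(11,30))])
```

```text
0 [[293.0, 488.0], [293.0, 424.0], [197.0, 424.0], [389.0, 424.0], [101.0, 424.0], [484.0, 424.0]]
-10 [[293.0, 518.0], [292.0, 450.0], [190.0, 450.0], [395.0, 450.0], [88.0, 450.0], [497.0, 450.0]]
-20 [[292.0, 552.0], [292.0, 481.0], [182.0, 481.0], [402.0, 480.0], [73.0, 480.0], [512.0, 480.0]]
-30 [[292.0, 592.0], [292.0, 515.0], [174.0, 515.0], [410.0, 515.0], [56.0, 515.0], [528.0, 515.0]]
-40 [[292.0, 637.0], [292.0, 556.0], [163.0, 556.0], [420.0, 556.0], [36.0, 555.0], [548.0, 555.0]]
-54 [[292.0, 715.0], [291.0, 626.0], [146.0, 626.0], [437.0, 625.0], [2.0, 625.0], [581.0, 624.0]]
-73 [[291.0, 858.0], [290.0, 756.0], [114.0, 755.0], [467.0, 755.0], [-61.0, 753.0], [642.0, 753.0]]
```

```bash
cat > pl.py <<'E'
from fit import *
from workcell import bot
Rp=pts(r.x)[2]; ax=np.array([623.57,-175.9,89.36])
def here():
    s=bot.read_state(); f=s["contact_force"]@Rp
    p=(s["eef_pos"]-ax)@Rp
    print("t",s["clock"],"panel",p.round(1),"ang",round(np.rad2deg(np.arctan2(p[1],p[0]))%360,1),"F panel",f.round(1)); return p
def rows(way,p=None):
    p=here() if p is None else np.array(p,float)
    for w in way:
        print(np.round((Rp@(np.array(w)-p))/60,3)); p=np.array(w,float)
def arc(a0,a1,n,R=50,h=9):
    return [[R*np.cos(np.deg2rad(a)),R*np.sin(np.deg2rad(a)),h] for a in np.linspace(a0,a1,n+1)]
E
python3 - <<'E'
from pl import *
print("approach");rows([(-2,51,50),(-2,51,9)])
A=arc(92.3,236.3,24); print("arc");rows(A[1:],A[0])
E
```

```text
approach
t 2.2 panel [ -0.    5.4 188.9] ang 90.0 F panel [-0.8 -0.   0.2]
[ 1.073 -1.098 -1.892]
[ 0.102 -0.389 -0.553]
arc
[-0.026  0.066 -0.051]
[-0.034  0.063 -0.05 ]
[-0.042  0.059 -0.049]
[-0.05   0.054 -0.047]
[-0.057  0.049 -0.045]
[-0.063  0.043 -0.042]
[-0.069  0.037 -0.039]
[-0.074  0.03  -0.035]
[-0.078  0.023 -0.031]
[-0.082  0.016 -0.026]
[-0.084  0.008 -0.021]
[-0.086  0.001 -0.016]
[-0.086 -0.007 -0.011]
[-0.086 -0.014 -0.006]
[-0.085 -0.021 -0.001]
[-0.082 -0.028  0.005]
[-0.079 -0.035  0.01 ]
[-0.075 -0.041  0.015]
[-0.07  -0.047  0.02 ]
[-0.065 -0.053  0.025]
[-0.059 -0.057  0.03 ]
[-0.052 -0.062  0.034]
[-0.044 -0.065  0.038]
[-0.036 -0.068  0.041]
```

Emit:
arm_command --targets "0.18 -0.18 -0.31 0 0 0;0.18 -0.18 -0.32 0 0 0;0.18 -0.18 -0.32 0 0 0;0.18 -0.18 -0.32 0 0 0;0.18 -0.18 -0.31 0 0 0;0.17 -0.2 -0.31 0 0 0;0 0 0 0 0 0;0 0 0 0 0 0"

```text
clock: 3.2
eef_pos: [663.7, -140.9, 132.6]
orientation: [2.489, 0.365, 0.092]
contact_force: [-0.8, -0.1, 0.0]
opening: -0.0
grasp_force: 0.0
```

Run:
```python
from pl import *
rows([(-2,51,9)])
c=vision.camera_params("wrist"); a=vision.get_image("wrist"); b=vision.get_image("top");s=vision.get_image("scene")
import pickle; pickle.dump(c,open("w2.pkl","wb"))
z=lambda i,k:cv2.resize(i,None,fx=k,fy=k)
o=np.zeros((600,800,3),np.uint8); o[:420,:560]=a; o[420:600,0:170]=z(b[155:305,205:345],1.2)[:180,:168].shape and cv2.resize(b[155:305,205:345],(170,180)); o[420:600,200:400]=cv2.resize(s[150:270,180:310],(200,180))
cv2.imwrite("pics/c2.png",o)
```

```text
t 3.2 panel [ 6.3 47.6 48.9] ang 82.5 F panel [-0.1 -0.8  0.1]
[ 0.125 -0.256 -0.619]
```

View pics/c2.png

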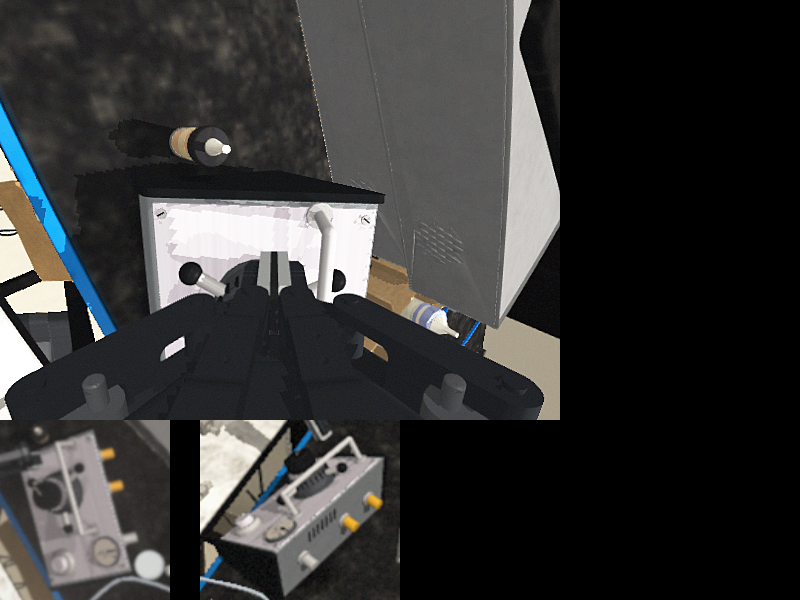

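The wrist view shows the finger just uphill-left of the ring, with the left ball at (190,273). The dial stays visible in both the top and scene views, so I can use it for feedback.

Run:
```python
from pl import *
rows([(-2,51,9)])
```

```text
t 3.35 panel [ 6.5 48.  49.7] ang 82.3 F panel [0.9 0.  0.2]
[ 0.121 -0.262 -0.632]
```

Emit:
arm_command --targets "0.02 -0.044 -0.105 0 0 0;0.02 -0.044 -0.105 0 0 0;0.02 -0.044 -0.105 0 0 0;0.02 -0.044 -0.105 0 0 0;0.02 -0.044 -0.105 0 0 0;0.02 -0.042 -0.105 0 0 0;0 0 0 0 0 0;0 0 0 0 0 0"

```text
clock: 4.35
eef_pos: [670.7, -157.2, 94.7]
orientation: [2.489, 0.365, 0.092]
contact_force: [-0.8, -0.5, -0.4]
opening: -0.2
grasp_force: 0.0
```

Run:
```python
from pl import *
here()
```

```text
t 4.35 panel [-1.9 50.4  7.9] ang 92.1 F panel [-0.  -0.9 -0.5]
```

Clean. Run the arc, first 8 rows.

Emit:
arm_command --targets "-0.026 0.066 -0.051 0 0 0;-0.034 0.063 -0.05 0 0 0;-0.042 0.059 -0.049 0 0 0;-0.05 0.054 -0.047 0 0 0;-0.057 0.049 -0.045 0 0 0;-0.063 0.043 -0.042 0 0 0;-0.069 0.037 -0.039 0 0 0;-0.074 0.03 -0.035 0 0 0"

```text
clock: 5.35
eef_pos: [645.9, -133.8, 73.6]
orientation: [2.487, 0.364, 0.092]
contact_force: [1.3, -1.8, 2.2]
opening: 0.1
grasp_force: 1.4
```

Run:
```python
from pl import *
here()
```

```text
t 5.35 panel [-37.7  32.3   7.9] ang 139.4 F panel [3.  0.8 0.6]
```

Emit:
arm_command --targets "-0.078 0.023 -0.031 0 0 0;-0.082 0.016 -0.026 0 0 0;-0.084 0.008 -0.021 0 0 0;-0.086 0.001 -0.016 0 0 0;-0.086 -0.007 -0.011 0 0 0;-0.086 -0.014 -0.006 0 0 0;-0.085 -0.021 -0.001 0 0 0;-0.082 -0.028 0.005 0 0 0"

```text
clock: 6.35
eef_pos: [605.7, -134.5, 66.9]
orientation: [2.489, 0.365, 0.093]
contact_force: [3.7, -1.1, 1.5]
opening: 0.0
grasp_force: 1.4
```

Run:
```python
from pl import *
here()
im=vision.get_image("top"); cv2.imwrite("pics/t3.png",im)
t=cv2.resize(im[155:305,205:345],None,fx=4,fy=4,interpolation=cv2.INTER_CUBIC)
cv2.imwrite("pics/t3c.png",t)
```

```text
t 6.35 panel [-49.3  -6.8   8. ] ang 187.9 F panel [2.5 3.3 0. ]
```

View pics/t3c.png

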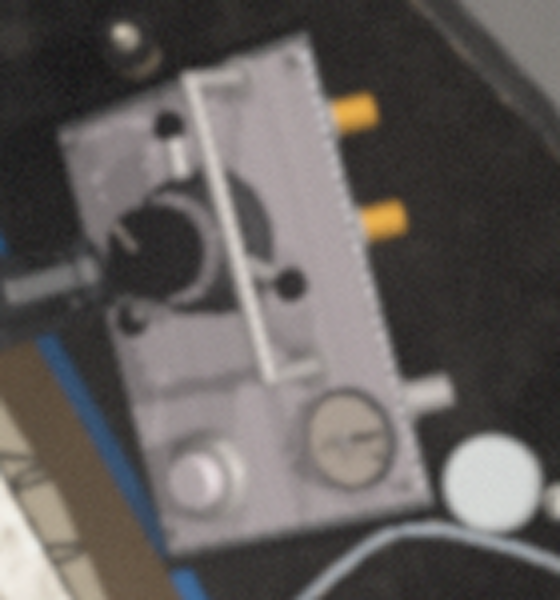

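The ring has turned about 60°: the balls are at (132,320), (168,125) and (290,284). The knob mark at (122,236) and the dial pointer haven't moved.

Emit:
arm_command --targets "-0.079 -0.035 0.01 0 0 0;-0.075 -0.041 0.015 0 0 0;-0.07 -0.047 0.02 0 0 0;-0.065 -0.053 0.025 0 0 0;-0.059 -0.057 0.03 0 0 0;-0.052 -0.062 0.034 0 0 0;-0.044 -0.065 0.038 0 0 0;-0.036 -0.068 0.041 0 0 0"

```text
clock: 7.4
eef_pos: [577.9, -159.8, 79.7]
orientation: [2.489, 0.366, 0.095]
contact_force: [6.7, 2.2, -0.1]
opening: -0.1
grasp_force: 3.1
```

```bash
cat > dial.py <<'E'
from pl import *
def rot():  # ring/dial change vs start, in top view (reference top0, dial patch t3)
    im=vision.get_image("top"); ref=cv2.imread("pics/t3.png")
    d=cv2.absdiff(im,ref)[250:278,280:304].max(2).astype(float)
    g=cv2.cvtColor(im,cv2.COLOR_BGR2GRAY)[250:278,280:304]
    print("dialdiff max",d.max(),"mean",d.mean().round(2)); return im
E
python3 - <<'E'
from dial import *
here(); im=rot(); cv2.imwrite("pics/t4.png",im)
A=arc(236.3,272.3,24);rows(A[1:],A[0])
E
```

```text
t 7.4 panel [-27.6 -40.    8.2] ang 235.4 F panel [-0.4  7.   0.1]
dialdiff max 7.0 mean 2.4
[-0.008 -0.017  0.011]
[-0.007 -0.017  0.011]
[-0.007 -0.018  0.011]
[-0.006 -0.018  0.011]
[-0.006 -0.018  0.011]
[-0.005 -0.018  0.012]
[-0.004 -0.018  0.012]
[-0.004 -0.018  0.012]
[-0.003 -0.018  0.012]
[-0.003 -0.018  0.012]
[-0.002 -0.018  0.012]
[-0.002 -0.018  0.012]
[-0.001 -0.018  0.012]
[-0.001 -0.018  0.012]
[ 0.    -0.018  0.013]
[ 0.001 -0.018  0.013]
[ 0.001 -0.018  0.013]
[ 0.002 -0.018  0.013]
[ 0.002 -0.018  0.013]
[ 0.003 -0.017  0.013]
[ 0.003 -0.017  0.013]
[ 0.004 -0.017  0.013]
[ 0.004 -0.017  0.013]
[ 0.005 -0.017  0.013]
```

Emit:
arm_command --targets "-0.008 -0.017 0.011 0 0 0;-0.007 -0.017 0.011 0 0 0;-0.007 -0.018 0.011 0 0 0;-0.006 -0.018 0.011 0 0 0;-0.006 -0.018 0.011 0 0 0;-0.005 -0.018 0.012 0 0 0;-0.004 -0.018 0.012 0 0 0;-0.004 -0.018 0.012 0 0 0"

```text
clock: 8.45
eef_pos: [573.0, -169.2, 84.5]
orientation: [2.489, 0.364, 0.089]
contact_force: [0.1, 2.4, -0.2]
opening: -0.1
grasp_force: 0.9
```

Run:
```python
from dial import *
here(); rot()
```

```text
t 8.45 panel [-18.5 -47.2   7.4] ang 248.6 F panel [-2.   0.7  1.2]
dialdiff max 6.0 mean 2.36
```

Emit:
arm_command --targets "-0.003 -0.018 0.012 0 0 0;-0.003 -0.018 0.012 0 0 0;-0.002 -0.018 0.012 0 0 0;-0.002 -0.018 0.012 0 0 0;-0.001 -0.018 0.012 0 0 0;-0.001 -0.018 0.012 0 0 0;0 -0.018 0.013 0 0 0;0.001 -0.018 0.013 0 0 0"

```text
clock: 9.5
eef_pos: [573.3, -177.3, 90.8]
orientation: [2.489, 0.365, 0.092]
contact_force: [-0.2, 1.8, -0.4]
opening: -0.0
grasp_force: 0.9
```

Run:
```python
from dial import *
here(); im=rot(); cv2.imwrite("pics/t5.png",im)
A=arc(272,284,8);rows(A[1:],A[0])
```

```text
t 9.5 panel [ -8.3 -49.    7.8] ang 260.4 F panel [-1.7  0.3  0.8]
dialdiff max 7.0 mean 2.43
[ 0.005 -0.017  0.013]
[ 0.006 -0.017  0.013]
[ 0.007 -0.016  0.013]
[ 0.007 -0.016  0.013]
[ 0.008 -0.016  0.013]
[ 0.008 -0.016  0.013]
[ 0.009 -0.016  0.013]
[ 0.009 -0.015  0.012]
```

Emit:
arm_command --targets "0.001 -0.018 0.013 0 0 0;0.002 -0.018 0.013 0 0 0;0.002 -0.018 0.013 0 0 0;0.003 -0.017 0.013 0 0 0;0.003 -0.017 0.013 0 0 0;0.004 -0.017 0.013 0 0 0;0.004 -0.017 0.013 0 0 0;0.005 -0.017 0.013 0 0 0"

```text
clock: 10.55
eef_pos: [574.8, -185.6, 97.0]
orientation: [2.489, 0.365, 0.091]
contact_force: [0.3, 2.8, -0.7]
opening: -0.0
grasp_force: 1.2
```

Run:
```python
from dial import *
here(); im=rot(); cv2.imwrite("pics/t6.png",im)
cv2.imwrite("pics/t6c.png",cv2.resize(im[155:305,205:345],None,fx=4,fy=4,interpolation=cv2.INTER_CUBIC))
```

```text
t 10.55 panel [  2.1 -49.7   7.9] ang 272.4 F panel [-2.5  1.   1. ]
dialdiff max 7.0 mean 2.34
```

View pics/t6c.png

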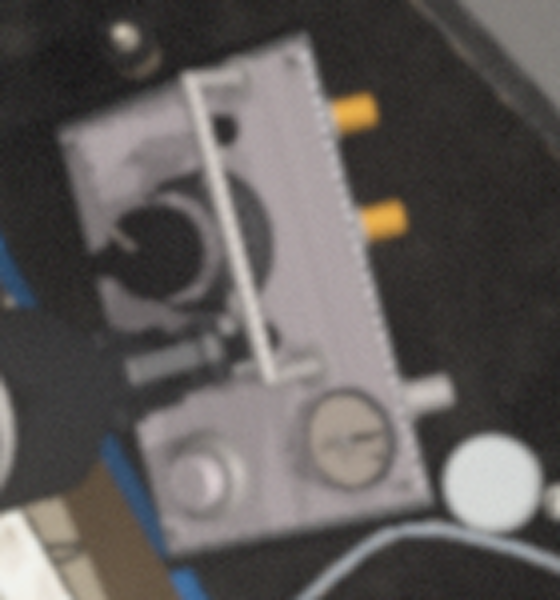

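The balls are now at (223,130), about (268,335), and about (100,262). The pointer and the knob mark haven't moved, so I'll take the next bar.

Run:
```python
from dial import *
e=ax
b=plane(ct,ft([(223,130),(268,335),(100,262)]),ax+Rp[:,2]*15,Rp[:,2]); l=(b-ax)@Rp
print(l.round(1),np.rad2deg(np.arctan2(l[:,1],l[:,0]))%360)
p=here()
a=np.deg2rad(108)
rows([(0,-50,9),(0,-50,64),(50*np.cos(a),50*np.sin(a),64),(50*np.cos(a),50*np.sin(a),9)],p)
```

```text
[[ 30.1  42.4  15. ]
 [ 25.2 -47.   15. ]
 [-56.5   4.8  15. ]] [ 54.65115266 298.14949804 175.14972589]
t 10.6 panel [  2.4 -49.7   7.9] ang 272.8 F panel [-1.2  1.4  0.9]
[-0.016  0.04  -0.009]
[-0.136  0.521  0.742]
[ 1.52   0.613 -0.151]
[ 0.136 -0.521 -0.742]
```

Emit:
arm_command --targets "-0.03 0.05 -0.01 0 0 0;-0.027 0.104 0.148 0 0 0;-0.027 0.104 0.148 0 0 0;-0.027 0.104 0.148 0 0 0;-0.027 0.104 0.148 0 0 0;-0.027 0.104 0.148 0 0 0;0 0 0 0 0 0;0.1 0.04 -0.01 0 0 0"

```text
clock: 11.6
eef_pos: [570.5, -149.5, 140.1]
orientation: [2.488, 0.364, 0.09]
contact_force: [-0.7, 0.1, -1.3]
opening: 0.2
grasp_force: 0.0
```

Emit:
arm_command --targets "0.24 0.1 -0.024 0 0 0;0.24 0.1 -0.024 0 0 0;0.24 0.1 -0.024 0 0 0;0.24 0.1 -0.024 0 0 0;0.24 0.1 -0.024 0 0 0;0.24 0.1 -0.024 0 0 0;0 0 0 0 0 0;0 0 0 0 0 0"

```text
clock: 12.6
eef_pos: [656.8, -113.4, 131.4]
orientation: [2.488, 0.364, 0.09]
contact_force: [-0.7, 0.3, 0.2]
opening: 0.0
grasp_force: 0.0
```

Run:
```python
from dial import *
a=np.deg2rad(108)
rot();rows([(50*np.cos(a),50*np.sin(a),9)])
A=arc(108,140,8);rows(A[1:],A[0])
```

```text
dialdiff max 9.0 mean 2.72
t 12.65 panel [-17.3  47.8  64.7] ang 109.9 F panel [ 0.8 -0.2  0.7]
[ 0.141 -0.552 -0.733]
[-0.03   0.038 -0.032]
[-0.034  0.036 -0.031]
[-0.037  0.033 -0.03 ]
[-0.04   0.031 -0.029]
[-0.043  0.028 -0.028]
[-0.045  0.025 -0.026]
[-0.048  0.023 -0.025]
[-0.05   0.02  -0.023]
```

Emit:
arm_command --targets "0.023 -0.092 -0.122 0 0 0;0.023 -0.092 -0.122 0 0 0;0.023 -0.092 -0.122 0 0 0;0.023 -0.092 -0.122 0 0 0;0.023 -0.092 -0.122 0 0 0;0.023 -0.092 -0.122 0 0 0;0 0 0 0 0 0;0 0 0 0 0 0"

```text
clock: 13.65
eef_pos: [665.7, -145.9, 87.7]
orientation: [2.489, 0.365, 0.092]
contact_force: [-0.4, -0.2, 0.7]
opening: -0.1
grasp_force: 0.0
```

Emit:
arm_command --targets "-0.03 0.038 -0.032 0 0 0;-0.034 0.036 -0.031 0 0 0;-0.037 0.033 -0.03 0 0 0;-0.04 0.031 -0.029 0 0 0;-0.043 0.028 -0.028 0 0 0;-0.045 0.025 -0.026 0 0 0;-0.048 0.023 -0.025 0 0 0;-0.05 0.02 -0.023 0 0 0"

```text
clock: 14.65
eef_pos: [645.7, -132.1, 74.1]
orientation: [2.489, 0.364, 0.091]
contact_force: [-0.2, 0.6, -0.3]
opening: -0.3
grasp_force: 0.0
```

Run:
```python
from dial import *
rot();here()
A=arc(140,236,64);rows(A[1:],A[0])
```

```text
dialdiff max 8.0 mean 2.64
t 14.7 panel [-39.1  32.    9.2] ang 140.7 F panel [-1.1 -0.8 -0.6]
[-0.019  0.007 -0.008]
[-0.019  0.006 -0.008]
[-0.02   0.006 -0.008]
[-0.02   0.005 -0.007]
[-0.02   0.005 -0.007]
[-0.02   0.004 -0.007]
[-0.02   0.004 -0.006]
[-0.021  0.003 -0.006]
[-0.021  0.003 -0.006]
[-0.021  0.002 -0.006]
[-0.021  0.002 -0.005]
[-0.021  0.002 -0.005]
[-0.021  0.001 -0.005]
[-0.021  0.001 -0.004]
[-0.021  0.    -0.004]
[-0.021 -0.    -0.004]
[-0.022 -0.001 -0.003]
[-0.022 -0.001 -0.003]
[-0.022 -0.002 -0.003]
[-0.022 -0.002 -0.002]
[-0.022 -0.003 -0.002]
[-0.022 -0.003 -0.002]
[-0.021 -0.004 -0.001]
[-0.021 -0.004 -0.001]
[-0.021 -0.005 -0.001]
[-0.021 -0.005 -0.   ]
[-0.021 -0.005 -0.   ]
[-0.021 -0.006  0.   ]
[-0.021 -0.006  0.001]
[-0.021 -0.007  0.001]
[-0.021 -0.007  0.001]
[-0.02  -0.008  0.002]
[-0.02  -0.008  0.002]
[-0.02  -0.008  0.002]
[-0.02  -0.009  0.003]
[-0.02  -0.009  0.003]
[-0.019 -0.01   0.003]
[-0.019 -0.01   0.004]
[-0.019 -0.01   0.004]
[-0.018 -0.011  0.004]
[-0.018 -0.011  0.005]
[-0.018 -0.012  0.005]
[-0.018 -0.012  0.005]
[-0.017 -0.012  0.005]
[-0.017 -0.013  0.006]
[-0.016 -0.013  0.006]
[-0.016 -0.013  0.006]
[-0.016 -0.014  0.007]
[-0.015 -0.014  0.007]
[-0.015 -0.014  0.007]
[-0.015 -0.014  0.007]
[-0.014 -0.015  0.008]
[-0.014 -0.015  0.008]
[-0.013 -0.015  0.008]
[-0.013 -0.015  0.009]
[-0.012 -0.016  0.009]
[-0.012 -0.016  0.009]
[-0.011 -0.016  0.009]
[-0.011 -0.016  0.009]
[-0.01  -0.017  0.01 ]
[-0.01  -0.017  0.01 ]
[-0.009 -0.017  0.01 ]
[-0.009 -0.017  0.01 ]
[-0.008 -0.017  0.011]
```

Emit:
arm_command --targets "-0.019 0.007 -0.008 0 0 0;-0.019 0.006 -0.008 0 0 0;-0.02 0.006 -0.008 0 0 0;-0.02 0.005 -0.007 0 0 0;-0.02 0.005 -0.007 0 0 0;-0.02 0.004 -0.007 0 0 0;-0.02 0.004 -0.006 0 0 0;-0.021 0.003 -0.006 0 0 0"

```text
clock: 15.7
eef_pos: [636.3, -129.7, 70.8]
orientation: [2.489, 0.365, 0.091]
contact_force: [1.0, 0.3, 0.4]
opening: 0.1
grasp_force: 0.0
```

```bash
python3 -c "
from dial import *
rot();here()"
```

```text
dialdiff max 8.0 mean 2.55
t 15.75 panel [-44.6  23.8   9.3] ang 151.9 F panel [-0.  -0.1  0. ]
```

Emit:
arm_command --targets "-0.021 0.003 -0.006 0 0 0;-0.021 0.002 -0.006 0 0 0;-0.021 0.002 -0.005 0 0 0;-0.021 0.002 -0.005 0 0 0;-0.021 0.001 -0.005 0 0 0;-0.021 0.001 -0.004 0 0 0;-0.021 0 -0.004 0 0 0;-0.021 0 -0.004 0 0 0"

```text
clock: 16.75
eef_pos: [626.3, -129.0, 68.5]
orientation: [2.489, 0.365, 0.092]
contact_force: [2.2, -0.8, 0.3]
opening: -0.1
grasp_force: 0.7
```

```bash
python3 -c "
from dial import *
rot();here()"
```

```text
dialdiff max 7.0 mean 2.48
t 16.8 panel [-48.5  14.2   9.3] ang 163.7 F panel [ 1.4  1.3 -0.3]
```

Emit:
arm_command --targets "-0.022 -0.001 -0.003 0 0 0;-0.022 -0.001 -0.003 0 0 0;-0.022 -0.002 -0.003 0 0 0;-0.022 -0.002 -0.002 0 0 0;-0.022 -0.003 -0.002 0 0 0;-0.022 -0.003 -0.002 0 0 0;-0.021 -0.004 -0.001 0 0 0;-0.021 -0.004 -0.001 0 0 0"

```text
clock: 17.8
eef_pos: [615.8, -130.4, 67.5]
orientation: [2.489, 0.364, 0.091]
contact_force: [2.7, -1.0, 1.2]
opening: 0.1
grasp_force: 0.9
```

```bash
python3 -c "
from dial import *
rot();here()"
```

```text
dialdiff max 8.0 mean 2.38
t 17.85 panel [-50.2   3.8   9.3] ang 175.7 F panel [ 0.9  0.9 -0.9]
```

Emit:
arm_command --targets "-0.021 -0.005 -0.001 0 0 0;-0.021 -0.005 0 0 0 0;-0.021 -0.005 0 0 0 0;-0.021 -0.006 0 0 0 0;-0.021 -0.006 0.001 0 0 0;-0.021 -0.007 0.001 0 0 0;-0.021 -0.007 0.001 0 0 0;-0.02 -0.008 0.002 0 0 0"

```text
clock: 18.85
eef_pos: [606.2, -133.3, 68.0]
orientation: [2.488, 0.365, 0.092]
contact_force: [3.1, -2.2, 0.8]
opening: -0.1
grasp_force: 1.6
```

```bash
python3 -c "
from dial import *
rot();here()"
```

```text
dialdiff max 45.0 mean 3.56
t 18.9 panel [-49.5  -6.3   9.5] ang 187.3 F panel [1.6 2.8 0.4]
```

The indicator has started moving, so I'll take smaller steps.

Emit:
arm_command --targets "-0.01 -0.004 0.001 0 0 0;-0.01 -0.004 0.001 0 0 0;-0.01 -0.004 0.001 0 0 0;-0.01 -0.004 0.001 0 0 0;-0.01 -0.004 0.001 0 0 0;-0.01 -0.004 0.001 0 0 0;0 0 0 0 0 0;0 0 0 0 0 0"

```text
clock: 19.9
eef_pos: [602.2, -134.5, 68.1]
orientation: [2.489, 0.365, 0.091]
contact_force: [3.3, -0.1, 2.4]
opening: -0.3
grasp_force: 1.8
```

```bash
cat >> dial.py <<'E'
def ind(im):  # pointer angle (clockwise from uphill): fit of mark-free dark change vs reference
    ref=cv2.cvtColor(cv2.imread("pics/t3.png"),cv2.COLOR_BGR2GRAY).astype(float); g=cv2.cvtColor(im,cv2.COLOR_BGR2GRAY).astype(float)
    d=(ref-g)[250:278,280:304]; yy,xx=np.mgrid[250:278,280:304]
    a=r.x; P=np.array([[47,-97.5,9]]) # dial centre guess refined from pixel
    c0=(plane(ct,ft([(348,438)]),ax+Rp[:,2]*9,Rp[:,2])-ax)@Rp
    for s,n in ((1,"new"),(-1,"old")):
        w=np.clip(s*d-12,0,None)
        if w.sum()<5: continue
        m=[[(w*xx).sum()/w.sum(),(w*yy).sum()/w.sum()]]
        l=(plane(ct,m,ax+Rp[:,2]*9,Rp[:,2])-ax)@Rp-c0
        print(n,l.round(1),"cw rad",round(float(np.arctan2(-l[0,1],l[0,0])),2))
E
python3 -c "
from dial import *
im=rot();here();ind(im)"
```

```text
dialdiff max 57.0 mean 4.33
t 19.95 panel [-49.3 -10.2   9.4] ang 191.7 F panel [2.  4.7 1.8]
new [[ 5.5 -5.5 -0. ]] cw rad 0.79
old [[ 6.4  0.4 -0. ]] cw rad -0.06
```

Emit:
arm_command --targets "-0.009 -0.004 0.001 0 0 0;-0.009 -0.004 0.001 0 0 0;-0.009 -0.004 0.001 0 0 0;-0.009 -0.004 0.001 0 0 0;0 0 0 0 0 0;0 0 0 0 0 0;0 0 0 0 0 0;0 0 0 0 0 0"

```text
clock: 20.95
eef_pos: [600.0, -135.6, 68.2]
orientation: [2.489, 0.365, 0.091]
contact_force: [3.7, -0.3, 3.7]
opening: -0.2
grasp_force: 1.9
```

```bash
python3 -c "
from dial import *
im=rot();here();ind(im)"
```

```text
dialdiff max 57.0 mean 4.58
t 21.0 panel [-48.8 -12.6   9.3] ang 194.5 F panel [3.5 3.  1.7]
new [[ 4.5 -6.  -0. ]] cw rad 0.93
old [[ 6.4  0.2 -0. ]] cw rad -0.02
```

Emit:
arm_command --targets "-0.009 -0.005 0.001 0 0 0;-0.009 -0.005 0.001 0 0 0;-0.009 -0.005 0.001 0 0 0;0 0 0 0 0 0;0 0 0 0 0 0;0 0 0 0 0 0;0 0 0 0 0 0;0 0 0 0 0 0"

```text
clock: 22.0
eef_pos: [599.2, -136.1, 68.5]
orientation: [2.489, 0.365, 0.094]
contact_force: [5.1, -0.0, 2.2]
opening: -0.1
grasp_force: 2.8
```

```bash
python3 -c "
from dial import *
im=rot();here();ind(im);cv2.imwrite('pics/t7.png',im)"
```

```text
dialdiff max 54.0 mean 4.55
t 22.05 panel [-48.4 -13.4   9.4] ang 195.5 F panel [2.5 6.  1.1]
new [[ 4.2 -6.1 -0. ]] cw rad 0.97
old [[ 6.5  0.1 -0. ]] cw rad -0.02
```

Emit:
arm_command --targets "-0.009 -0.005 0.001 0 0 0;-0.009 -0.005 0.001 0 0 0;-0.009 -0.005 0.001 0 0 0;0 0 0 0 0 0;0 0 0 0 0 0;0 0 0 0 0 0;0 0 0 0 0 0;0 0 0 0 0 0"

```text
clock: 23.05
eef_pos: [599.1, -136.0, 68.7]
orientation: [2.49, 0.368, 0.098]
contact_force: [8.0, 0.8, 0.3]
opening: -0.4
grasp_force: 4.3
```

```bash
python3 -c "
from dial import *
im=rot();here();ind(im);cv2.imwrite('pics/t8.png',im)
z=lambda i:cv2.resize(i[248:280,278:306],None,fx=14,fy=14,interpolation=cv2.INTER_CUBIC)[:,:390]
cv2.imwrite('pics/d8.png',np.hstack([z(cv2.imread('pics/t3.png')),z(im)]))"
```

```text
dialdiff max 57.0 mean 4.57
t 23.1 panel [-48.4 -13.6   9.6] ang 195.7 F panel [ 1.8  8.7 -0.6]
new [[ 4.1 -6.  -0. ]] cw rad 0.98
old [[ 6.6  0.1 -0. ]] cw rad -0.02
```

View pics/d8.png

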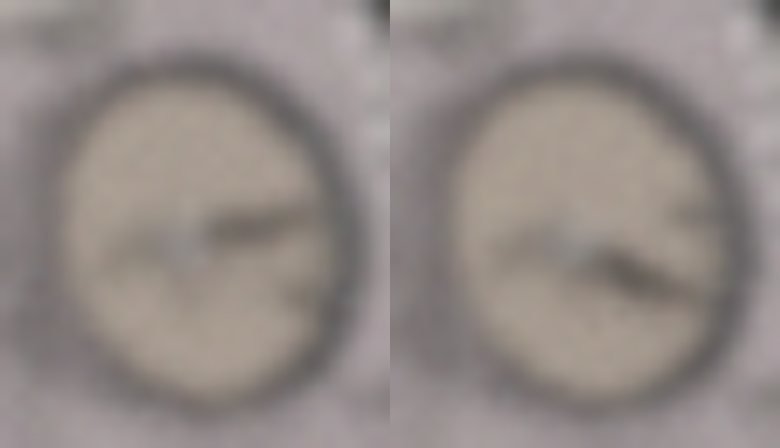

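The pointer in the right panel, about (640,270) to (690,295), now lies on the open mark. The finger stopped while the force rose to about 9 N, so the ring is at its stop. Next I'll back off and lift.

Emit:
arm_command --targets "0.027 0.014 -0.003 0 0 0;0.027 0.014 -0.003 0 0 0;0.027 0.014 -0.003 0 0 0;0.027 0.014 -0.003 0 0 0;-0.03 0.12 0.17 0 0 0;-0.03 0.12 0.17 0 0 0;-0.03 0.12 0.17 0 0 0;-0.03 0.12 0.17 0 0 0"

```text
clock: 24.1
eef_pos: [596.1, -104.5, 109.8]
orientation: [2.489, 0.365, 0.092]
contact_force: [0.8, -0.1, 0.3]
opening: 0.0
grasp_force: 0.0
```

```bash
python3 -c "
from dial import *
im=rot();ind(im);b=r.x
g=(b[6]-b[3],b[7]-b[4]);print(g)
rows([(*g,50),(*g,25),(*g,12)])"
```

```text
dialdiff max 58.0 mean 5.23
new [[ 4. -6. -0.]] cw rad 0.98
old [[ 6.6  0.1 -0. ]] cw rad -0.02
(np.float64(-33.71886569976708), np.float64(-100.40818700562585))
t 24.15 panel [-49.7  -7.3  62.9] ang 188.3 F panel [0.5 0.1 1.7]
[-1.415 -0.723 -0.017]
[ 0.062 -0.237 -0.337]
[ 0.032 -0.123 -0.175]
```

The indicator holds at the open mark. Moving over the button.

Emit:
arm_command --targets "-0.236 -0.12 0 0 0 0;-0.236 -0.12 0 0 0 0;-0.236 -0.12 0 0 0 0;-0.236 -0.12 0 0 0 0;-0.236 -0.12 0 0 0 0;-0.236 -0.12 -0.017 0 0 0;0 0 0 0 0 0;0 0 0 0 0 0"

```text
clock: 25.15
eef_pos: [511.8, -148.1, 107.9]
orientation: [2.489, 0.365, 0.093]
contact_force: [-0.5, -0.3, 1.4]
opening: -0.4
grasp_force: 0.0
```

```bash
python3 -c "
from dial import *
b=r.x;g=(b[6]-b[3],b[7]-b[4])
im=rot();ind(im);cv2.imwrite('pics/t9.png',im)
c=vision.camera_params('wrist');w=vision.get_image('wrist')
rows([(*g,22),(*g,12.5)])
P=pts(b)[0][6:7]; print(proj(ct,P),proj(c,P))
o=np.zeros((600,800,3),np.uint8);o[:420,:560]=w;o[:,560:]=cv2.resize(im[215:305,225:261],(240,600));cv2.imwrite('pics/b9.png',o)"
```

```text
dialdiff max 57.0 mean 5.54
new [[ 4. -6. -0.]] cw rad 0.98
old [[ 6.5  0.1 -0. ]] cw rad -0.02
t 25.25 panel [ -33.9 -100.9   47.4] ang 251.4 F panel [ 0.1  0.  -0.8]
[ 0.071 -0.241 -0.341]
[ 0.024 -0.09  -0.128]
[[252.83247232 275.52069327]] [[273.27754044 247.64761666]]
```

View pics/b9.png

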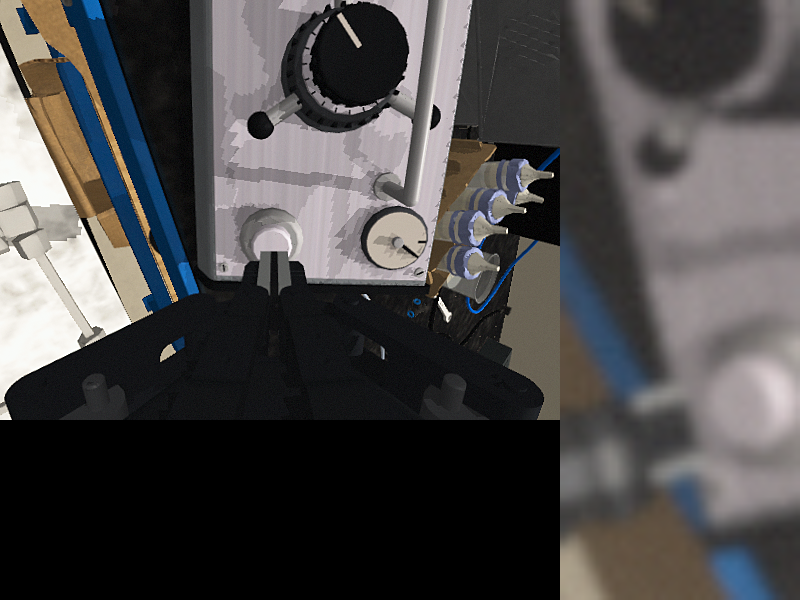

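The wrist view shows the button cap at about (272,243), in line with the fingertip and close to the predicted (273,247). The knob mark is unchanged. Pressing now.

Emit:
arm_command --targets "0.018 -0.06 -0.085 0 0 0;0.018 -0.06 -0.085 0 0 0;0.018 -0.06 -0.085 0 0 0;0.017 -0.061 -0.086 0 0 0;0.009 -0.033 -0.046 0 0 0;0.009 -0.033 -0.046 0 0 0;0.008 -0.033 -0.046 0 0 0;0 0 0 0 0 0"

```text
clock: 26.25
eef_pos: [516.4, -168.0, 80.1]
orientation: [2.487, 0.364, 0.091]
contact_force: [-8.3, 7.2, 14.2]
opening: 0.1
grasp_force: 8.0
```

```bash
python3 -c "
from dial import *
here();here()"
```

```text
t 26.25 panel [ -33.6 -101.7   12.9] ang 251.7 F panel [ 1.  -6.2 16.8]
t 26.25 panel [ -33.6 -101.7   12.9] ang 251.7 F panel [ 1.  -6.2 16.8]
```

At the hard end: 17 N at height 12.9. I'll hold two rows, then retract.

Emit:
arm_command --targets "0 0 0 0 0 0;0 0 0 0 0 0;-0.02 0.08 0.11 0 0 0;-0.03 0.11 0.16 0 0 0;-0.04 0.16 0.22 0 0 0;-0.04 0.16 0.22 0 0 0;-0.04 0.16 0.22 0 0 0;0 0 0 0 0 0"

```text
clock: 27.25
eef_pos: [507.8, -127.4, 136.2]
orientation: [2.488, 0.366, 0.096]
contact_force: [-0.9, 0.2, 0.6]
opening: -0.0
grasp_force: 0.0
```

```bash
python3 -c "
from dial import *
im=rot();ind(im);here()
a=cv2.imread('pics/t3.png')
for n,(y0,y1,x0,x1) in dict(button=(262,285,243,270),vial=(158,175,228,246),dish=(262,290,314,342),knob=(207,217,229,240)).items(): print(n,cv2.absdiff(im,a)[y0:y1,x0:x1].max(2).mean().round(1))"
```

```text
dialdiff max 58.0 mean 6.09
new [[ 4. -6. -0.]] cw rad 0.98
old [[ 6.5  0.1 -0. ]] cw rad -0.02
t 27.3 panel [ -34.  -100.5   81.7] ang 251.3 F panel [0.  0.3 0. ]
button 5.2
vial 3.7
dish 4.5
knob 12.1
```

```bash
python3 -c "
from workcell import bot
print(bot.sign_off())"
```

```text
the job is handed in; nothing more can be done
None
```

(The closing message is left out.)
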